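Draw the parts tray into its bench dock and lock it

ROBOT

A 6-joint arm with a two-finger parallel gripper is mounted at the origin on a cart in front of the work surface, level with it; the furniture and walls round the work are solid. World frame = base frame: x ahead of the robot, y to its left, z up, the work surface at z = 0. Lengths are in m, angles in rad, forces in N, time in s.
With the tool pointing down it reaches from about 0.35 to 0.975 m from the base axis. Payload 17.4 kg.
Tool frame: the origin (TCP) lies at the very end of the fingers, on their centre line; the grasp point (between the pads) lies 19 mm behind it; z points along the fingers, y is the line along which they close (so a half turn about z gives the same grasp; the last joint's range is limited). The gripper opens to 85 mm and grips with 20 to 120 N. Pads are 22 mm wide; open, the fingers measure 114 mm over their backs; the gripper's body (76 mm by 85 mm) begins 54 mm behind the grasp point. The pads swing forward as they close: fully open they stand 13 mm farther back than shut.
Start: joints at [1.174, 0.116, 1.442, -0, 1.584, -0.038], TCP at [0.237, 0.632, 0.231] pointing down, gripper open.
Joint ranges: [-2.83, 2.83], [-0.83, 2.19], [0.07, 2.5], [-1.14, 4.28], [0.01, 3], [-2.97, 2.97]. Speed limits (rad/s): [1.89, 1.89, 2.22, 3.14, 3.14, 3.14].

INTERFACE

Orientations are given as a unit quaternion [w, x, y, z].
In Python, from cell import r, hand, solve_ik, optics gives the robot as it stands. Calls block until the motion is done:
- r.move_to(position, orientation): joint-space move of the TCP to a pose.
- r.servo_line(position, attitude=None, velocity=0.15): straight line of the TCP; attitude=None keeps the orientation; velocity is the mean speed in m/s.
- r.move_joints(angles): joint-space move.
- hand.set_gripper(opening, grip_force=None): finger opening in m; grip_force is the grip in N (None keeps the last); returns when the fingers have stopped.
- r.wait(seconds).
- solve_ik(position, orientation): joint angles nearest the present ones, or None.
- optics.read_camera(name): name is "side" or "top"; returns the picture (420x560x3 uint8, red, green, blue); there is no depth.
- optics.get_calibration(name): a dict with "fx", "fy", "cx", "cy" (pixels), "rvec" (rotation vector, rad) and "tvec" (3), from world to camera coordinates, as OpenCV has them. Camera axes: x right, y down, z forward; pixel columns grow to the right and rows downward; lengths in m; the calibration is good to about 2 mm. A picture is of the moment at which its call begins. get_calibration takes no time and is no camera call.
A pose or a line that the arm cannot do raises r.PlanningError and nothing moves.
- r.sign_off(): hands the job in; it is judged then, once.
Readings, each from a call of its own:
- r.get_time_s(): time.
- r.get_qpos(): joint angles.
- r.get_qd(): joint speeds.
- r.get_effort(): joint torques, N m.
- r.get_eef_pos(): TCP position.
- r.get_tcp_rot(): TCP orientation.
- r.get_ft_force(): force on the tool from outside, world axes, zero at the start.
- r.get_moment(): the same for the moment, N m.
- r.get_finger_gap(): finger opening in m.
- r.get_grasp_force(): force on a finger pad.
Only numpy, scipy, OpenCV 4.12 (cv2) and the standard library are available. Lean on these libraries where they do the work, as an engineer would, in place of code of your own. Each camera call takes 0.05 s, during which the arm holds its last target. There are 200 camera calls.

TASK

Hook behind the high far wall of the grey parts tray, drag the tray towards you along the bench into its docking frame, and pull it firmly home against the stop, gently enough that the vials in it stay standing. Then swing the keeper bar fully closed behind the tray, and leave the other things round it where they are.

Things in the scene. Friction and masses are not known exactly. Their poses are not given: they have to be found in the camera images.
- dock: Aluminium frame fixed to the bench, mouth at its far side. Origin on the bench in mid lane; +x along the lane away from the stop, +y left, z up. Rails 14 mm high, inner faces at y = +-57.5 mm up to x = 60 mm, flaring to about +-73 mm at x = 92 mm; bare bench between. Home: tray origin at y = 0 and x = 42 to 50 mm, as the stop pad is set; axes parallel.
- dock_stop: Cross bar at the near end of the lane (same frame as the dock) with a rigid pad, 60 x 16 mm, on a set screw: the pad's face was left anywhere from x = 0 to -8 mm of the dock, not reported, so feel for it. The tray must bear on it with 5 N or more for 0.3 s, the fingers never pushing the tray with over 18 N: 10 N at the fingers is right (sliding friction takes 2 to 5 N).
- tray: Loose open grey tray with four compartments, 100 (x) x 110 (y) mm, 0.4 to 0.8 kg with its contents, near and side walls 26 mm high, 4 mm thick. Origin on the bench under its centre; +x points to its high far wall, z up. Slides on the bench; stays flat on it. Starts beyond the mouth of the dock, roughly in line with it.
- tray_lip: The tray's high far wall, 5 mm thick, 36.5 mm high, 110 mm wide; shares the tray's origin and axes. This is the wall to hook behind, on its outer face.
- lip_mid (a point): Middle of the outer face of the tray's far wall, at x = 50 mm, y = 0 of the tray, 18 mm above the bench.
- keeper (a joint): Steel keeper bar, 12 mm wide, top 22.5 mm above the bench, on an upright pivot at dock x = 108.5, y = 92 mm. Angle in rad: 0 = open, pointing midway between dock +x and +y; grows clockwise from above; 2.356 = closed on its end stop, pointing along dock -y, 2.5 to 10.5 mm behind a seated tray. Starts at 0 to 0.4, stays where left; friction 0.1 N m (1.5 N at the pin).
- keeper_pin (a point): Point on the axis of the upright round steel pin near the end of the keeper bar, 65 mm from the pivot. Pin 12 mm in diameter; its top is 61.5 mm, this point 44.5 mm above the bench. Grip or push it above 40 mm so as to pass over the tray's far wall.
- vial_dark: Dark brown glass vial with black cap, 31 mm wide, 54 mm high, standing loose in the near left compartment of the tray. Origin at the centre of its foot, z up.
- vial_pale: Pale glass vial, same size, standing loose in the near right compartment of the tray. Origin at the centre of its foot, z up.
- eye_loupe: Small black conical eye loupe, 37 mm wide, 32 mm high, on the bench right of the lane; origin at its foot. Leave it alone.
- tin: Flat round tin of screws, 56 mm wide, 15 mm high, on the bench right of the dock; origin at its foot. Leave it alone.
- case_ball: Ball in a ring, 68 mm wide, 76 mm high, on the bench left of the dock; origin at its foot. Leave it alone.
Mind the look-alikes: they are no part of the job. There is more than one size of the tray; the job needs the smaller. What is shaped like the vial_pale but green is not meant.

How it is judged:
By the outcome, as a careful person would: the job done as asked, in the order asked, and still so for the second after the job is handed in, with the robot touching nothing.
It also fails if it takes over 72 s, if anything falls off the work surface, if the arm or the gripper's body presses on something with over 40 N, if the wrist force passes 120 N, or if a joint passes its speed limit or range.

## Working session

There is one attempt and no reset: what is moved stays moved. The work goes in short steps, each a Python script; the robot and the scene stay as the last script left them, time stands still between calls to the robot, and variables do not carry over. Pictures are saved under pics/ and viewed, at most 10 in all, crops included, and the job is handed in when it is done.

```bash
ls; mkdir -p pics; python3 - <<'E'
from cell import r,hand,solve_ik,optics
import cv2
for n in("top","side"):
    cv2.imwrite(f"pics/{n}0.png",optics.read_camera(n)[:,:,::-1]); print(n,optics.get_calibration(n))
print(r.get_tcp_rot(),r.get_time_s(),r.get_ft_force())
E
```

```text
pics
top {'fx': 472.62389710430597, 'fy': 472.62389710430597, 'cx': 280.53745325739186, 'cy': 210.73084064883201, 'rvec': array([ 2.1746327 , -2.16375632,  0.07405051]), 'tvec': array([0.03772602, 0.51742079, 1.16088971])}
side {'fx': 404.8948837987246, 'fy': 404.8948837987246, 'cx': 279.90664994679327, 'cy': 211.60875179766927, 'rvec': array([ 0.04751883,  2.80487138, -1.39867806]), 'tvec': array([0.52047032, 0.01233512, 1.08618386])}
[-1.25975190e-04  1.78439704e-01  9.83950700e-01 -5.25824871e-04] 0.1 [-0.11819866  0.12177151 -0.25041508]
```

View pics/top0.png

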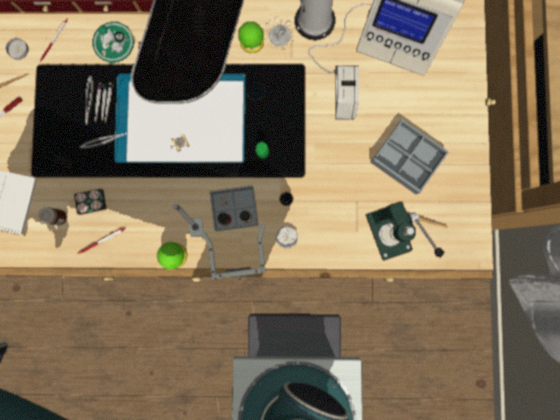

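View pics/side0.png

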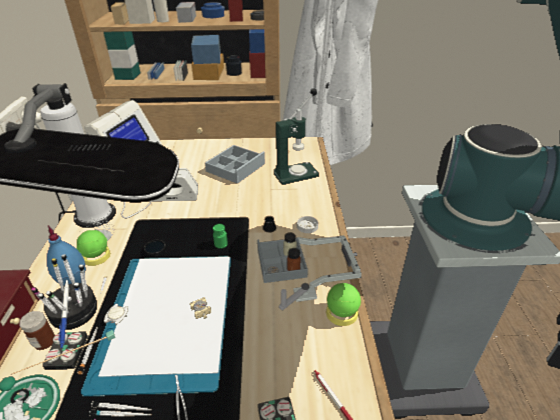

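The top view shows the candidate trays. The darker small tray with two vials at (234,209) lies just beyond the dock at (237,250). The larger, empty, lighter tray at (409,153) is the look-alike. I'll confirm the small one in enlarged crops.

```bash
python3 - <<'E'
import cv2
a=cv2.imread("pics/top0.png")[172:287,152:312]; cv2.imwrite("pics/topc.png",cv2.resize(a,None,fx=5,fy=5,interpolation=cv2.INTER_CUBIC))
a=cv2.imread("pics/side0.png")[205:325,235:375]; cv2.imwrite("pics/sidec.png",cv2.resize(a,None,fx=5,fy=5,interpolation=cv2.INTER_CUBIC))
E
```

```text
(no output)
```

View pics/topc.png

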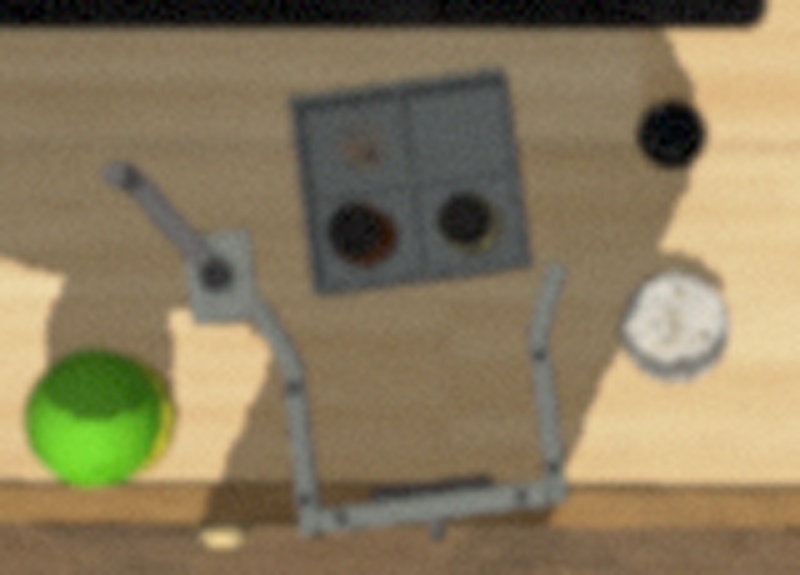

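View pics/sidec.png

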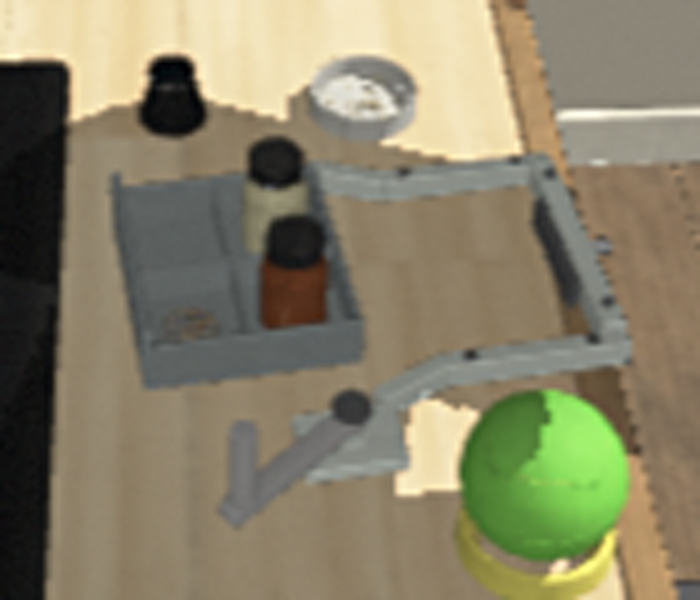

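```bash
cat > geo.py <<'E'
import numpy as np,cv2
from cell import optics
C={n:optics.get_calibration(n) for n in("top","side")}
for c in C.values():
    c["R"]=cv2.Rodrigues(c["rvec"])[0]; c["K"]=np.array([[c["fx"],0,c["cx"]],[0,c["fy"],c["cy"]],[0,0,1]])
OFF={"top":(152,172),"side":(235,205)}
def px(n,uv): return (np.array(uv,float)+.5)/5-.5+OFF[n]   # 5x crop -> full picture
def plane(n,uv,z):
    c=C[n]; d=c["R"].T@np.linalg.solve(c["K"],[*uv,1]); o=-c["R"].T@c["tvec"]
    return o+d*(z-o[2])/d[2]
def tri(ut,us):
    P=[c["K"]@np.c_[c["R"],c["tvec"]] for c in(C["top"],C["side"])]
    X=cv2.triangulatePoints(*P,np.array(ut,float),np.array(us,float))[:,0]; return X[:3]/X[3]
E
python3 - <<'E'
from geo import *
np.set_printoptions(precision=4,suppress=True)
pts=dict(pivot=((217,272),(352,407)),pin=((120,173),(243,428)),Lk=((293,387),(471,355)),Ln=((304,500),(593,338)),Rk=((539,355),(404,172)),Rn=((552,468),(515,160)),
 farR=((503,72),(116,178)),farL=((293,97),(143,345)),nearL=((318,293),(360,322)),vd=((357,230),(297,238)),vp=((465,217),(276,160)))
for k,(a,b) in pts.items():
    a,b=px("top",a),px("side",b); X=tri(a,b); print(k,X,"top@z",plane("top",a,X[2])[:2])
# dock pose from known points, mid rails symmetric
z=.014
m={k:plane("top",px("top",pts[k][0]),z)[:2] for k in("Lk","Ln","Rk","Rn")}
L=(m["Lk"]+m["Rk"])/2; N=(m["Ln"]+m["Rn"])/2; print("mid",L,N,"w",np.linalg.norm(m["Lk"]-m["Rk"]),np.linalg.norm(m["Ln"]-m["Rn"]),"len",np.linalg.norm(L-N))
def ang(d): return np.arctan2(d[1],d[0])
print("axis from mids",ang(L-N),"rails",ang(m["Lk"]-m["Ln"]),ang(m["Rk"]-m["Rn"]),"cross",ang(m["Lk"]-m["Rk"])-np.pi/2,ang(m["Ln"]-m["Rn"])-np.pi/2)
t={k:plane("top",px("top",uv),h)[:2] for k,uv,h in(("fL",(293,97),.0365),("fR",(503,72),.0365),("nL",(318,293),.026),("nR",(530,266),.026))}
print(t); ax=[ang(t["fL"]-t["nL"]),ang(t["fR"]-t["nR"]),ang(t["fL"]-t["fR"])-np.pi/2,ang(t["nL"]-t["nR"])-np.pi/2]
print("tray",ax,sum(t.values())/4,np.linalg.norm(t["fL"]-t["fR"]),np.linalg.norm(t["fL"]-t["nL"]))
for zz in(.0225,.03):
  print("pivot",plane("top",px("top",(217,272)),zz))
print("padface",plane("top",px("top",(432,484)),.014),plane("top",px("top",(370,490)),.014),plane("top",px("top",(492,477)),.014))
print("flareL end",plane("top",px("top",(560,262)),.014))
E
```

```text
pivot [0.4766 0.2543 0.0237] top@z [0.4779 0.2542]
pin [0.5235 0.2958 0.0585] top@z [0.5241 0.2957]
Lk [0.42   0.2167 0.0139] top@z [0.4208 0.2166]
Ln [0.3641 0.2099 0.0154] top@z [0.3645 0.2098]
Rk [0.4369 0.0931 0.0145] top@z [0.4375 0.093 ]
Rn [0.3809 0.086  0.0143] top@z [0.3812 0.086 ]
farR [0.5776 0.1114 0.0313] top@z [0.5782 0.1113]
farL [0.5649 0.2173 0.0264] top@z [0.5659 0.2172]
nearL [0.4675 0.2034 0.0228] top@z [0.4676 0.2034]
vd [0.496  0.1803 0.0532] top@z [0.4972 0.1801]
vp [0.5026 0.1275 0.0539] top@z [0.5037 0.1274]
mid [0.4291 0.1548] [0.3728 0.148 ] w 0.1246266830867609 0.1251018573457394 len 0.056716916315858575
axis from mids 0.12022074085253057 rails 0.11601776775518499 0.12441740156454374 cross 0.13447452221683354 0.1337388894927236
{'fL': array([0.5646, 0.2155]), 'fR': array([0.5775, 0.1109]), 'nL': array([0.4675, 0.2029]), 'nR': array([0.4815, 0.0972])}
tray [np.float64(0.1286734037936193), np.float64(0.1418818423813925), np.float64(0.12277732077462278), np.float64(0.13156263896657094)] [0.5228 0.1566] 0.10534495779604038 0.09788680005001055
pivot [0.4779 0.2544 0.0225]
pivot [0.4775 0.2529 0.03  ]
padface [0.3728 0.146  0.014 ] [0.3696 0.177  0.014 ] [0.3765 0.116  0.014 ]
flareL end [0.4842 0.0829 0.014 ]
```

The crops confirm the small tray: it has two vials, dark at top crop (357,230) and pale at (465,217), and its high far wall runs (293,97)–(503,72) in the top crop. It sits about 10 mm right of the lane axis, and the keeper is at about 0.19 rad. I'll hook with the fingers spread for a stable two-point contact.

```bash
cat > h.py <<'E'
from geo import *
from cell import r,hand,solve_ik
np.set_printoptions(precision=4,suppress=True)
YAW=.127; O=np.array([.3815,.149]); A=np.array([[np.cos(YAW),-np.sin(YAW)],[np.sin(YAW),np.cos(YAW)]])
th=np.pi/2+YAW/2; Q=[0,np.cos(th),np.sin(th),0]
def D(x,y,z): return [*(O+A@[x,y]),z]          # dock -> world
def inv(p): return A.T@(np.array(p)[:2]-O)
def F(): f=np.array(r.get_ft_force()); return np.r_[A.T@f[:2],f[2]]   # force in dock axes
def snap(n,name,box,k=4):
    x0,y0,x1,y1=box; cv2.imwrite(f"pics/{name}.png",cv2.resize(optics.read_camera(n)[y0:y1,x0:x1,::-1],None,fx=k,fy=k,interpolation=cv2.INTER_CUBIC))
E
python3 - <<'E'
from h import *
print(solve_ik(D(.218,-.010,.20),Q))
r.move_to(D(.218,-.010,.20),Q); hand.set_gripper(.05,20)
print(r.get_time_s(),F()); 
r.servo_line(D(.218,-.010,.05),velocity=.15)
r.servo_line(D(.218,-.010,.010),velocity=.08)
print(r.get_eef_pos(),r.get_time_s(),F())
snap("side","s1",(225,160,375,290)); snap("top","t1",(152,172,312,287),5)
E
```

```text
[ 0.2304  0.0108  1.6024 -0.      1.5285 -1.4674]
2.6583 [-0.0936 -0.7022 -0.6466]
[0.5991 0.1667 0.01  ] 4.4583 [-0.5872  0.2095  0.3817]
```

View pics/s1.png

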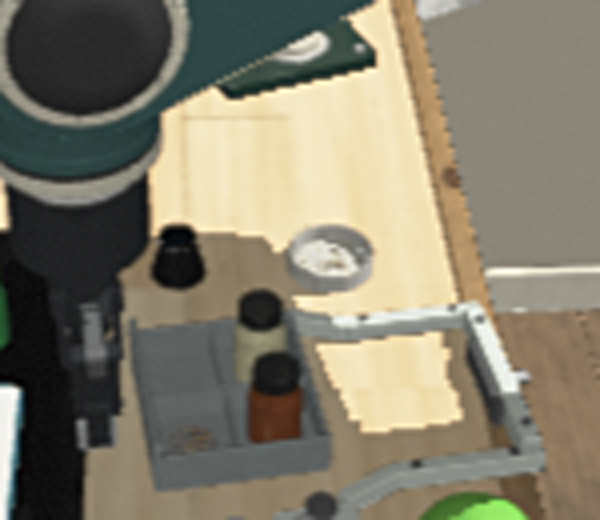

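The side view shows the fingers, tip at (100,435), standing behind the high far wall (135–155, 330–480). They are clear of it and well below its top. Next I'll advance to contact.

```bash
python3 - <<'E'
from h import *
r.servo_line(D(.209,-.010,.010),velocity=.04); f0=F(); print("f0",f0)
x=.209
while x>.185:
    x-=.0015; r.servo_line(D(x,-.010,.010),velocity=.03); f=np.mean([F() for _ in range(3)],0)-f0
    print(round(x,4),f,round(r.get_time_s(),2))
    if abs(f[0])>1.8: break
E
```

```text
f0 [ 0.4823  0.432  -0.1577]
0.2075 [ 0.1602 -0.1575 -0.213 ] 5.18
0.206 [-0.7654 -0.4806 -0.1372] 5.43
0.2045 [0.3034 0.0164 0.0465] 5.68
0.203 [-0.5643 -0.4006 -0.7631] 5.93
0.2015 [ 0.6955 -1.6286 -0.2088] 6.18
0.2 [ 2.6027 -1.8864 -0.1059] 6.43
```

```bash
python3 - <<'E'
from h import *
f0=np.array([.3,.3,-.2])
for i in (1,2,3,4):
    r.servo_line(D(.200-.008*i,-.010+.0025*i,.010),velocity=.035); print(F()-f0,r.get_time_s())
snap("top","t2",(152,172,312,287),5)
E
```

```text
[ 0.0215 -0.3546 -0.4061] 6.825
[-0.5364 -0.6101 -0.188 ] 7.2167
[-0.2167  0.3229  0.8403] 7.6083
[-0.9382 -1.1288 -0.2001] 8.0
```

View pics/t2.png

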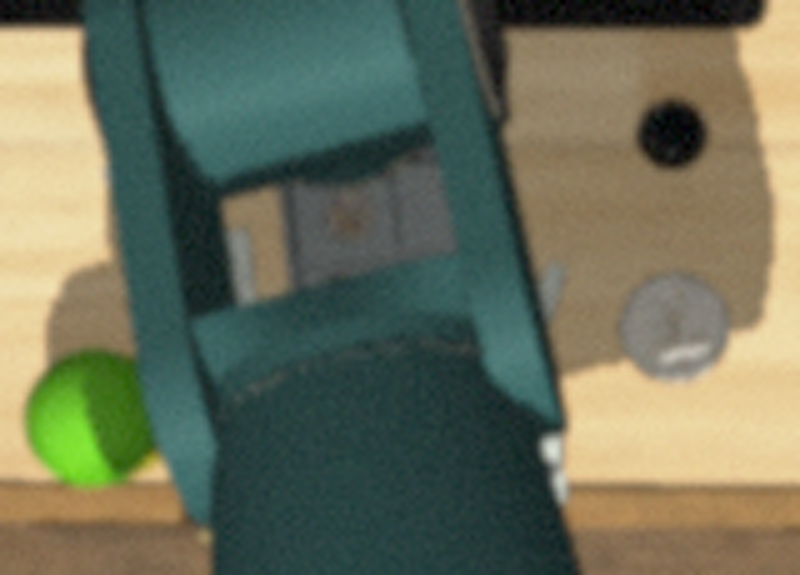

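The top view is mostly hidden by the arm. The tray's left edge at crop (289,200) has moved about 8 mm left, so the tray followed the fingers. I'll check its yaw from the side before it enters the rails.

```bash
python3 - <<'E'
from h import *
snap("side","s2",(235,205,375,325),5)
E
```

```text
(no output)
```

View pics/s2.png

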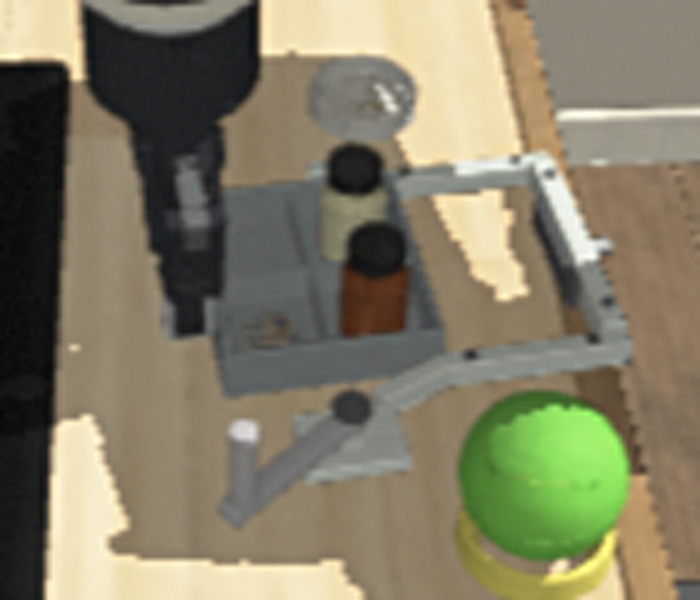

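The vials are standing and both fingers are against the wall. The tray's left bottom edge runs from (228,395) to (442,352).

```bash
python3 - <<'E'
from h import *
for nm,a,b in(("before",(148,387),(362,356)),("now",(228,395),(442,352))):
    p=inv(plane("side",px("side",a),0)); q=inv(plane("side",px("side",b),0)); print(nm,p,q,(p-q)[1]/(p-q)[0])
for nm,a in(("nearL top",(438,315)),):print(inv(plane("side",px("side",a),.026)))
E
```

```text
before [0.188  0.0452] [0.0901 0.0422] 0.03039648939619914
now [0.1536 0.0557] [0.0539 0.0457] 0.10056517969890466
[0.0577 0.0476]
```

```bash
python3 - <<'E'
from h import *
for nm,a,b,z in(("vd",(297,238),(377,248),.054),("vp",(276,160),(355,168),.054),("gravel",(187,322),(267,328),.006),("farLbot",(148,387),(228,395),0),("nearLbot",(362,356),(442,352),0),("vdfoot",(293,322),(373,330),.003)):
    p=inv(plane("side",px("side",a),z)); q=inv(plane("side",px("side",b),z)); print(nm,p,q,q-p)
im=cv2.imread("pics/s2.png"); cv2.imwrite("pics/s2z.png",np.hstack([cv2.resize(cv2.imread(f"pics/{n}.png")[170:410,x:x+260],None,fx=1.5,fy=2.2) for n,x in(("sidec",115),("s2",195))]))
E
```

```text
vd [0.1162 0.0178] [0.0826 0.0299] [-0.0336  0.0122]
vp [ 0.116  -0.0361] [ 0.081  -0.0245] [-0.035   0.0116]
gravel [0.1659 0.0139] [0.1305 0.0236] [-0.0354  0.0097]
farLbot [0.188  0.0452] [0.1536 0.0557] [-0.0344  0.0105]
nearLbot [0.0901 0.0422] [0.0539 0.0457] [-0.0363  0.0035]
vdfoot [0.1176 0.0189] [0.0825 0.0299] [-0.0351  0.011 ]
```

View pics/s2z.png

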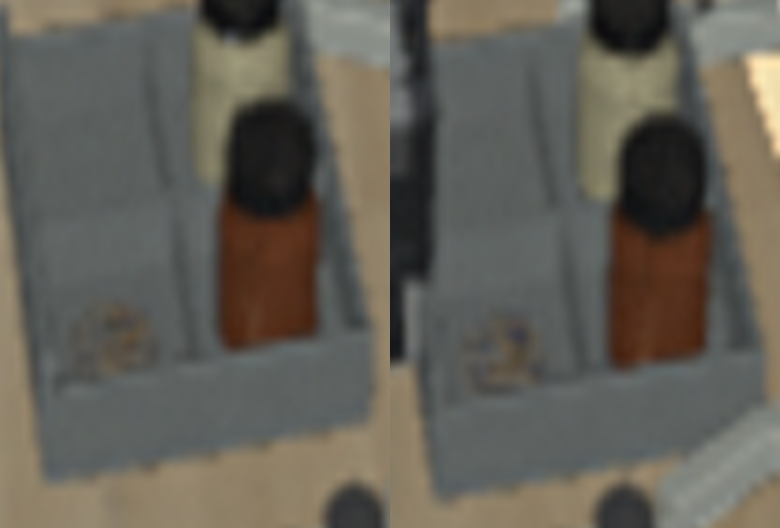

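The near-left corner is only hidden by the rail flare. All the other features moved together by about (−35, +10.5) mm, so the tray is centred and not rotated. Next I'll drag straight, then feel for the stop.

```bash
python3 - <<'E'
from h import *
f0=np.array([.3,.3,-.2])
for x in(.150,.132,.117):
    r.servo_line(D(x,0,.010),velocity=.035); f=F()-f0; print(x,f,round(r.get_time_s(),2))
    if abs(f[0])>8: raise SystemExit
while x>.098:
    x-=.001; r.servo_line(D(x,0,.010),velocity=.02); f=np.mean([F() for _ in range(4)],0)-f0
    print(round(x,4),f,round(r.get_time_s(),2))
    if f[0]>5: break
E
```

```text
0.15 [-0.4836 -0.6517 -0.2285] 8.77
0.132 [-0.8136 -0.967  -0.3023] 9.43
0.117 [-0.3765 -0.3464 -0.0259] 10.01
0.116 [-0.0185 -0.4852 -0.2823] 10.26
0.115 [ 3.0497 -0.5465 -1.3656] 10.51
0.114 [ 2.4376 -0.166  -1.2837] 10.76
0.113 [ 1.6366 -1.1793 -0.7731] 11.01
0.112 [ 2.3197 -0.3695 -0.3143] 11.26
0.111 [ 1.8839 -0.9137  0.3695] 11.51
0.11 [ 1.7032 -1.9763 -1.3197] 11.76
0.109 [ 2.3405 -1.7723 -0.6036] 12.01
0.108 [ 1.9019 -1.5046 -0.1356] 12.26
0.107 [ 2.9326 -1.2619 -0.73  ] 12.51
0.106 [ 2.3277 -2.3427 -0.1054] 12.76
0.105 [ 3.2202 -1.3211  0.0995] 13.01
0.104 [ 2.1389 -2.0046 -0.1981] 13.26
0.103 [ 2.8166 -1.3475 -0.2486] 13.51
0.102 [ 9.073  -0.341  -1.8181] 13.76
```

```bash
python3 - <<'E'
from h import *
f0=np.array([.3,.3,-.2]); m=lambda:np.mean([F() for _ in range(8)],0)-f0
x=.102; r.wait(.2); f=m(); print(f,r.get_eef_pos(),D(x,0,.01))
while f[0]<9.8 and x>.099:
    x-=.00025; r.servo_line(D(x,0,.010),velocity=.01); r.wait(.1); f=m(); print(round(x,5),f,round(r.get_time_s(),2))
for _ in range(5): r.wait(.15); print(m()[0])
E
```

```text
[ 8.6133 -0.9608 -1.9774] [0.4833 0.1621 0.0103] [np.float64(0.4826785260204801), np.float64(0.161919205560832), 0.01]
0.10175 [ 9.5404 -0.4866 -2.3652] 14.31
0.1015 [11.4771 -2.0066 -1.1143] 14.66
11.987582534688622
11.47986644323186
11.084436098747126
11.17285970605995
11.922470844258616
```

Seated: 11–12 N at the fingers, held for about 1 s. I'll withdraw, then cage the keeper pin loosely and swing it, rotating the tool with the bar.

```bash
cat >> h.py <<'E'
PIV=np.array([.1085,.092])
def pose(th,z,rad=.065):
    """tool at keeper angle th, fingers closing along the bar's tangent"""
    p=np.pi/4-th; t=(p+np.pi/2+YAW)/2+np.pi/4   # tool y at world angle 2t-pi/2
    return D(*(PIV+rad*np.array([np.cos(p),np.sin(p)])),z),[0,np.cos(t),np.sin(t),0]
E
python3 - <<'E'
from h import *
r.servo_line(D(.125,0,.010),velocity=.05); r.servo_line(D(.125,0,.15),velocity=.15)
print(solve_ik(*pose(.185,.15)),solve_ik(*pose(2.36,.06)))
r.move_to(*pose(.185,.13)); r.servo_line(pose(.185,.043)[0],velocity=.06); print(F(),r.get_time_s())
hand.set_gripper(.018,20); print(r.get_finger_gap(),r.get_grasp_force(),F(),r.get_time_s())
snap("side","s3",(235,205,375,325),5)
E
```

```text
[ 0.4721 -0.0039  1.6989 -0.      1.4466 -1.8261] [ 0.3232 -0.1209  1.9623 -0.      1.3002  0.2   ]
[ 0.0269 -0.3503  0.0847] 19.3083
0.018277153027263356 0.7458562776446342 [-0.8356  1.5062  1.3821] 19.7167
```

View pics/s3.png

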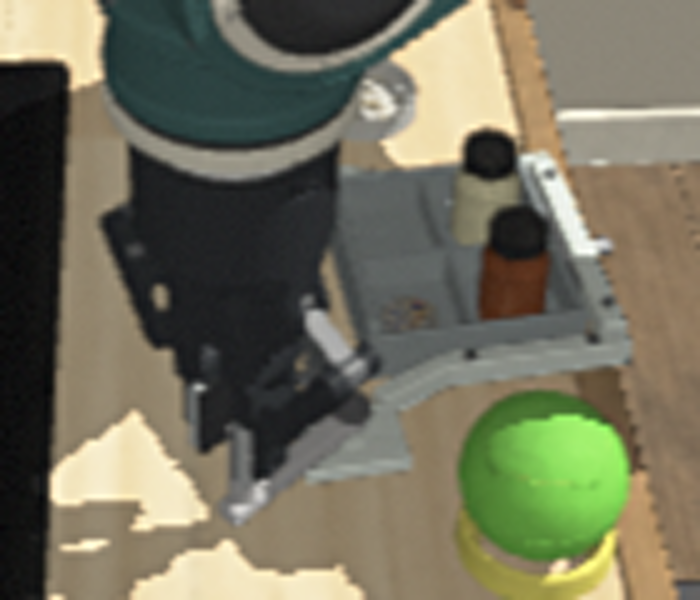

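```bash
python3 - <<'E'
from h import *
c=C["side"]
def pj(p): return (cv2.projectPoints(np.array([p],float),c["rvec"],c["tvec"],c["K"],None)[0].ravel()-OFF["side"]+.5)*5-.5
e=np.array(r.get_eef_pos()); R=cv2.Rodrigues(np.zeros(3))[0]
w,x,y,z=r.get_tcp_rot(); ty=np.array([2*(x*y-w*z),1-2*(x*x+z*z),0]); tx=np.array([ty[1],-ty[0],0])
print(e,inv(e),"ty dock",A.T@ty[:2])
for s in(-.022,-.009,0,.009,.022): print(s,pj(e+s*ty),pj(e+s*ty+[0,0,.02]))
print("tx±11",pj(e+.011*tx),pj(e-.011*tx))
P=D(*(PIV+.065*np.array([np.cos(.6),np.sin(.6)])),0)
for zz in(.0225,.0445,.0615): P[2]=zz; print("pin",zz,pj(P))
E
```

```text
[0.526  0.2973 0.0431] [0.1622 0.1288] ty dock [-0.565   0.8251]
-0.022 [197.7261 427.062 ] [196.9367 393.1013]
-0.009 [219.5783 444.6387] [219.108 410.621]
0 [234.9457 456.9993] [234.7034 422.9444]
0.009 [250.513  469.5207] [250.5046 435.4306]
0.022 [273.3598 487.8973] [273.7005 453.7599]
tx±11 [214.9488 471.6779] [254.6493 442.5361]
pin 0.0225 [235.1423 490.8179]
pin 0.0445 [234.8826 454.4317]
pin 0.0615 [234.6761 425.4917]
```

The projection shows one finger either side of the pin: pads predicted at (219,444) and (250,470), pin between at (240,455). The tray is home with both vials upright. Now I'll swing the keeper.

```bash
python3 - <<'E'
from h import *
tang=lambda th:np.array([np.sin(np.pi/4-th),-np.cos(np.pi/4-th)])
th=.185
while th<2.27:
    th=min(th+.14,2.28); r.servo_line(*pose(th,.043),velocity=.06)
    f=F(); print(round(th,3),"tan",round(f[:2]@tang(th),1),"rad",round(f[:2]@np.array([tang(th)[1]*-1,tang(th)[0]]),1),round(f[2],1),round(r.get_time_s(),1))
    if np.abs(f).max()>15: print("stop");break
while th<2.52:
    th+=.02; r.servo_line(*pose(th,.043),velocity=.03); r.wait(.1)
    f=np.mean([F() for _ in range(4)],0); print(round(th,3),f)
    if f[:2]@tang(th)<-7: break
print(r.get_time_s())
E
```

```text
0.325 tan -0.1 rad 0.0 -0.9 20.1
0.465 tan -0.1 rad -0.6 -1.0 20.4
0.605 tan -0.7 rad -0.3 -0.1 20.7
0.745 tan -0.5 rad -0.2 0.2 21.0
0.885 tan 0.6 rad 0.1 -0.1 21.3
1.025 tan -0.3 rad -0.8 -0.4 21.6
1.165 tan 0.1 rad -1.2 0.3 21.9
1.305 tan -0.4 rad -0.1 -0.5 22.2
1.445 tan 0.2 rad 1.2 -0.2 22.5
1.585 tan 0.6 rad -0.1 -0.1 22.8
1.725 tan -0.6 rad 0.1 -0.1 23.1
1.865 tan 0.3 rad -0.1 0.1 23.4
2.005 tan -0.3 rad 0.2 -0.2 23.7
2.145 tan 0.4 rad 0.0 0.6 24.0
2.28 tan 0.3 rad -1.0 0.5 24.3
2.3 [ 2.1556 -0.4778  0.449 ]
2.32 [0.5992 0.4228 0.5643]
2.34 [ 1.0905 -0.0368 -0.0955]
2.36 [ 0.1503 -0.3545  0.2633]
2.38 [-0.5319 -0.3297  0.1597]
2.4 [ 0.638   0.0448 -0.0676]
2.42 [ 0.7654  0.0429 -0.896 ]
2.44 [ 8.0993  0.4819 -3.6584]
27.0667
```

```bash
python3 - <<'E'
from h import *
p,_=pose(2.40,.043); r.servo_line(*pose(2.41,.043),velocity=.03); hand.set_gripper(.032); print(F())
r.servo_line(pose(2.41,.15)[0],velocity=.08); r.move_to(D(.22,.25,.25),Q); r.move_joints([1.174,.116,1.442,0,1.584,-.038])
print(r.get_time_s())
a=cv2.resize(optics.read_camera("top")[172:287,152:312,::-1],(520,374),interpolation=cv2.INTER_CUBIC)
full=optics.read_camera("side")[:,:,::-1]; cv2.imwrite("pics/sfull.png",full)
b=cv2.resize(full[205:325,235:375],(436,374),interpolation=cv2.INTER_CUBIC); h=np.hstack([a[:,60:420],b]); cv2.imwrite("pics/end.png",h); print(h.shape)
E
```

```text
[-0.4258 -0.9631  0.4795]
31.7583
(374, 796, 3)
```

View pics/end.png

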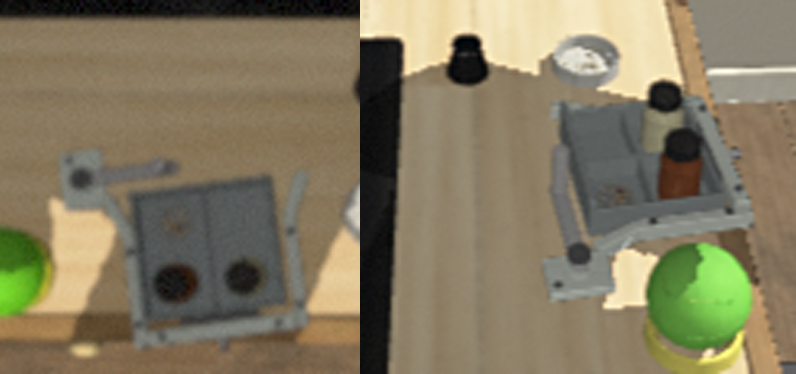

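The final view shows the tray seated against the pad inside the rails with both vials standing. The keeper bar, (80,178) to (170,167), lies parallel behind the far wall, and the loupe, tin and ball have not moved.

```bash
python3 -c "
from cell import r
print(r.sign_off())"
```

```text
the job is handed in; nothing more can be done
None
```

I dragged the tray home against the stop (11–12 N at the fingers, held about 1 s), with both vials still standing. I then swung the keeper closed onto its end stop, left the loupe, tin and ball where they were, and handed the job in at about 32 s.

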